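# Brace the bolt jar and twist off its tight cap

## Robot

A 6-joint arm with a two-finger parallel gripper is mounted at the origin on the work surface. World frame = base frame: x ahead of the robot, y to its left, z up, the work surface at z = 0. Lengths are in m, angles in degrees, forces in N, time in s.
With the tool pointing down it reaches from about 0.4 to 0.925 m from the base axis. Payload 12.5 kg.
Tool frame: the origin (TCP) lies midway between the tips of the shut fingers; the grasp point (between the pads) lies 19 mm behind it; z points along the fingers, y is the direction in which the jaws open and shut (so a half turn about z gives the same grasp; the last joint's range is limited). The gripper opens to 95 mm and grips with 3 to 60 N. Pads are 20 mm wide; open, the fingers measure 119 mm over their backs; the gripper's body (75 mm by 180 mm) begins 59 mm behind the grasp point.
Start: joints at [-69.362, 28.126, 89.318, -0, 62.55, -6.05], TCP at [0.281, -0.558, 0.215] pointing down, gripper open.
Joint ranges: [-177.58, 177.58], [-47.91, 125.51], [2.72, 160], [-65.01, 245.01], [3.68, 167.84], [-153.87, 153.87]. Speed limits (degrees/s): [127.2, 127.2, 159.86, 180, 180, 180].

## Interface

Orientations are given as a 3x3 rotation matrix whose columns are the frame's x, y, z axes.
In Python, from plant import bot gives the robot as it stands. The module is installed in compiled form; this text tells all that it offers.
- The arm moves only by the tool apply_moves, never from a script. Its argument "deltas" is a list of rows, each an object of numbers: "claw": the opening, from 0 (shut) to 1 (fully open); "x", "y", "z": the shift along the tool's x, y, z in cm; "roll": the turn about the tool's z in rad. A call has 1 to 5 rows; each row shifts and turns the commanded pose from where the row before left it, along the tool's axes as they then stand; what a row does not reach is not made up. A row lasts 1/8 s, in which the tool goes at most 62.5 mm and 10.7 degrees, less where a joint would pass 70% of its speed; a pose out of reach is approached as far as the arm can. A call is refused whole if a number of a shift passes 6.25 or a number of a turn 0.188, either way. A call with a gripper value outside its range is refused whole. The fingers move at their own pace and stop on an object; the grip force is fixed at half the most. Time passes only in rows, so rows that do not move let the fingers close. It gives the time, the measured TCP pose, the force and the opening at its end, in the units of the state.
- bot.get_state(): the state, without advancing time (a new reading comes with each control period).
- bot.grab_frame(name): name is "side" or "top"; returns the picture (384x512x3 uint8, red, green, blue); there is no depth.
- bot.calibration(name): a dict with "mtx" (3x3 intrinsics, pixels), "distortion" ([k1, k2, p1, p2, k3] as OpenCV has them; the pictures are not rectified), "extrinsics" (4x4, takes a point from camera to world coordinates). Camera axes: x right, y down, z forward; pixel columns grow to the right and rows downward; lengths in m; the calibration is good to about 2 mm. A picture is of the moment at which its call begins. calibration takes no time and is no camera call.
- bot.sign_off(): hands the job in, once; it reports no verdict.
The state is a dict: "time": time; "qpos": joint angles; "dq": joint speeds; "joint_torque": joint torques, N m; "tool_pos": TCP position; "tcp_rot": TCP orientation; "contact_force": force on the tool from outside, world axes, zero at the start; "ft_torque": the same for the moment, N m; "grip_width": finger opening in m.
Only numpy, scipy, OpenCV 4.12 (cv2) and the standard library are available. Lean on these libraries where they do the work, as an engineer would, in place of code of your own. Each camera call takes 0.05 s, during which the arm holds its last target.

## Task

Lift the grey square jar with the red cap and stand it fully down in the square recess of the plywood bracing block, so that it cannot turn. Then turn the red cap anticlockwise (seen from above) until its threads let go, stop, and raise it just clear of the jar. Finish still holding the cap level in the gripper, a few centimetres above the jar's mouth and touching nothing but the fingers, with the jar fully down in the recess; leave the yellow-capped jar and everything else where they are.

Things in the scene. Friction and masses are not known exactly. Their poses are not given: they have to be found in the camera images.
- jar: grey square jar with paper label, body 62 x 62 mm and 70 mm high (shoulder), round neck 34 mm across up to 98 mm, weighs about 0.3 kg; it starts upright on the table. Origin at the centre of its underside, z up its axis, x and y square to its sides (any quarter turn fits the recess)
- cap: red round twist-off cap with ribbed edge and a white dash on top, 54 mm across, 28 mm high, origin at its centre, z up. Closed on the jar, its centre is 94 mm above the jar's underside (skirt from 80 to 108 mm, so 10 mm of bare neck above the shoulder). Tight: 0.2 to 0.6 N m to turn, more than the unbraced jar's friction on the table. Pulled while closed it lifts the jar along
- recess_floor (a point): centre of the recess floor in the fixed plywood block, 6 mm above the table; axes along the recess sides, z up. The block is 124 x 124 mm and 34 mm high; the recess is 67 x 67 mm from its floor up to 22 mm above the table, then flares (black rubber faces) to about 84 x 84 mm at the top
- jar_mouth (a point): centre of the jar's mouth, 98 mm above the jar's underside (inside the closed cap). Thread: three lugs held by a sprung seal (12 N). The cap does not rise while turning; after 42 to 55 degrees anticlockwise (varies) it is free and lifts straight off, the seal pushing it up by 3 mm. A stop blocks it at 70 to 82 degrees, so 58 to 68 degrees is always right
- other_jar: the other jar: same grey square body with paper label, 62 x 62 x 70 mm, but a YELLOW cap (108 mm tall in all); not to be touched; origin at its underside
- footpeg_a: black footpeg lying flat, about 100 x 28 x 20 mm; bystander
- footpeg_b: second black footpeg, like the first; bystander
- wrench: steel combination wrench lying flat, 166 mm long, 26 mm wide, 8 mm thick; bystander
- brake_pedal: aluminium brake pedal lying flat, 208 mm long, up to 22 mm high; bystander
- bulb_case: clear case 75 x 50 x 42 mm with a glass bulb inside; fragile bystander
Mind the look-alikes: they are no part of the job. Of the things like the part that bears recess_floor, leave any that is turquoise; of the rest the smaller one is meant. There is more than one size of the cap; the job needs the smaller.

How it is judged:
By the outcome, as a careful person would: the job done as asked, in the order asked, and still so for the second after the job is handed in, while the arm keeps its last pose, push and grip.
It also fails if it takes over 45 s, if anything falls off the work surface, if the arm or the gripper's body presses on something with over 40 N, if the wrist force passes 120 N, or if a joint passes its speed limit or range.

## Working session

There is one attempt and no reset: what is moved stays moved. The work goes in short steps, Python scripts to look and compute and a tool call to move; the robot and the scene stay as the last step left them, time stands still between calls to the robot, and variables do not carry over. Pictures are saved under pics/ and viewed, and the job is handed in when it is done.

Besides the shell and the picture viewer there is one more tool, called after "Emit:" by a JSON object that holds its "op" and its "data", one argument or row to a line. apply_moves: Moves the arm, as the interface text tells. Its arguments: {"type":"object","properties":{"deltas":{"type":"array","items":{"type":"object","properties":{"claw":{"type":"number"},"x":{"type":"number"},"y":{"type":"number"},"z":{"type":"number"},"roll":{"type":"number"}}}}},"required":["deltas"]}

```bash
mkdir -p pics; python3 - <<'E'
from plant import bot
import cv2
s=bot.get_state()
for k,v in s.items(): print(k,v)
for n in("side","top"):
    im=bot.grab_frame(n); cv2.imwrite(f"pics/{n}0.png",im[:,:,::-1])
    print(n,bot.calibration(n))
E
```

```text
time 0.0
qpos [-6.93622857e+01  2.81626027e+01  8.93498294e+01 -3.02685685e-04
  6.25499729e+01 -6.04987811e+00]
dq [-0.04796405  0.03543831  0.08564441  0.08554105 -0.02072413  0.04400522]
joint_torque [ 5.25025716e-04 -6.12639713e+01 -2.58182842e+01  6.92993123e-02
  4.80543450e-02 -1.17344844e-04]
tool_pos [ 0.28064115 -0.55817488  0.21408028]
tcp_rot [[ 8.93467595e-01  4.49127494e-01 -3.88274651e-04]
 [ 4.49127648e-01 -8.93467022e-01  1.01762590e-03]
 [ 1.10133172e-04 -1.08360064e-03 -9.99999407e-01]]
contact_force [ 0.36957026  0.51676575 -0.27853329]
ft_torque [-0.04358083  0.04210724 -0.0094671 ]
grip_width 0.0947962722558438
side {'mtx': array([[378.20760092,   0.        , 246.1923844 ],
       [  0.        , 378.20760092, 183.67953124],
       [  0.        ,   0.        ,   1.        ]]), 'distortion': array([-0.1277393,  0.       ,  0.       ,  0.       ,  0.       ]), 'extrinsics': array([[-0.9996855 , -0.02325339,  0.00939061,  0.47639812],
       [-0.0230597 ,  0.70517511, -0.70865811,  0.78476664],
       [ 0.00985668, -0.70865178, -0.70548955,  0.92450053],
       [ 0.        ,  0.        ,  0.        ,  1.        ]])}
top {'mtx': array([[353.81998572,   0.        , 252.69240532],
       [  0.        , 353.81998572, 192.42082017],
       [  0.        ,   0.        ,   1.        ]]), 'distortion': array([-0.06759598,  0.        ,  0.        ,  0.        ,  0.        ]), 'extrinsics': array([[-0.01533354, -0.99397381,  0.10854004,  0.38669922],
       [-0.99949603,  0.01825465,  0.02597042, -0.07402215],
       [-0.02779527, -0.10808712, -0.99375278,  1.02245154],
       [ 0.        ,  0.        ,  0.        ,  1.        ]])}
```

View pics/side0.png

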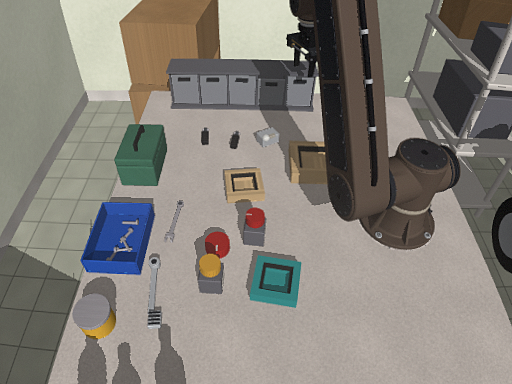

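View pics/top0.png

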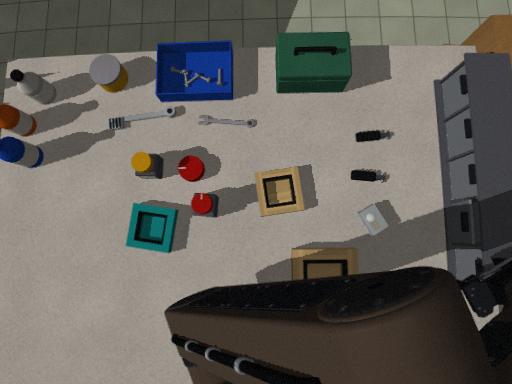

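The side view shows a red-capped square jar at (255,225), a larger loose red cap at (217,244), a yellow-capped jar at (210,270), plywood blocks at (244,184) (small) and (310,160) (large), and a turquoise block at (277,280). In the top view:
- **Jar candidates:** red cap on a jar (204,203), loose larger red cap (191,168), yellow-capped jar (146,164). I choose (204,203).
- **Block candidates:** small plywood (280,191), large plywood (325,265), turquoise (153,228). I choose (280,191).

Next I check both choices in one close crop.

```bash
python3 - <<'E'
import cv2,numpy as np
a=cv2.imread("pics/top0.png")[140:260,115:315]; b=cv2.imread("pics/side0.png")[150:300,185:305]
cv2.imwrite("pics/crop.png",np.hstack([cv2.resize(a,None,fx=4,fy=4,interpolation=2)[:, :],]))
cv2.imwrite("pics/crop2.png",cv2.resize(b,None,fx=4,fy=4,interpolation=2))
E
```

```text
(no output)
```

View pics/crop.png

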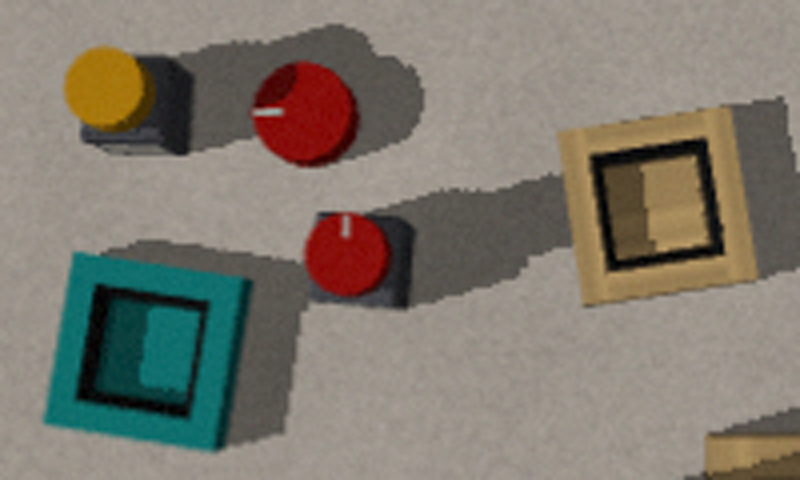

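View pics/crop2.png

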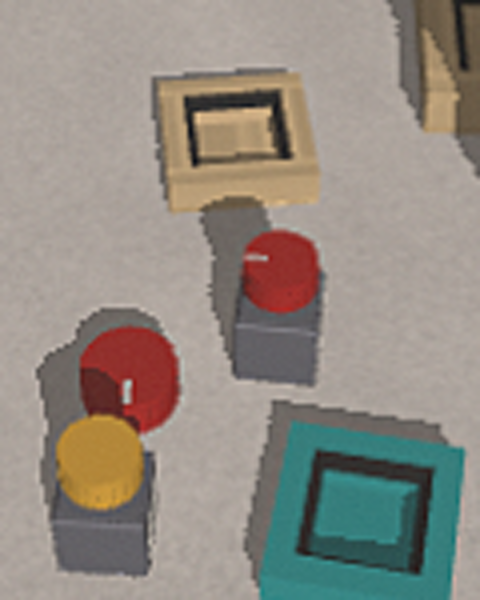

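Choice confirmed: the red-capped jar at top (204,203), and the small plywood block at (280,191). Now I measure them.

```bash
cat >h.py <<'E'
import cv2,numpy as np
from plant import bot
def ray(n,uv,z):
    c=bot.calibration(n);E=c["extrinsics"]
    p=cv2.undistortPoints(np.array(uv,float).reshape(-1,1,2),c["mtx"],c["distortion"]).reshape(-1,2)
    d=np.c_[p,np.ones(len(p))]@E[:3,:3].T;o=E[:3,3]
    return o+d*((z-o[2])/d[:,2])[:,None]
def proj(n,P):
    c=bot.calibration(n);E=np.linalg.inv(c["extrinsics"])
    r=cv2.projectPoints(np.array(P,float).reshape(-1,1,3),cv2.Rodrigues(E[:3,:3])[0],E[:3,3],c["mtx"],c["distortion"])[0]
    return r.reshape(-1,2)
def rect(P):
    r=cv2.minAreaRect((P[:,:2]*1000).astype(np.float32)); return r
E
python3 - <<'E'
from h import *
for n,cw,rw in(("top",(265,170,40,45),(190,190,30,28)),("side",(222,165,45,40),(243,205,25,30))):
    im=cv2.imread(f"pics/{n}0.png"); hsv=cv2.cvtColor(im,cv2.COLOR_BGR2HSV)
    x,y,w,h=rw
    m=np.zeros(im.shape[:2],np.uint8); sub=hsv[y:y+h,x:x+w]
    m[y:y+h,x:x+w]=((sub[...,1]>150)&((sub[...,0]<8)|(sub[...,0]>172)))*255
    c=max(cv2.findContours(m,0,1)[0],key=cv2.contourArea); 
    print(n,"red bbox",cv2.boundingRect(c))
    for z in(.094,.108):
        P=ray(n,c,z); (cx,cy),r=cv2.minEnclosingCircle((P[:,:2]*1000).astype(np.float32)); print(z,cx,cy,r)
    g=cv2.cvtColor(im,cv2.COLOR_BGR2GRAY)
    x,y,w,h=cw
    # wood mask and black ring
    m=np.zeros(im.shape[:2],np.uint8); m[y:y+h,x:x+w]=(g[y:y+h,x:x+w]<50)*255
    c=max(cv2.findContours(m,0,1)[0],key=cv2.contourArea)
    print(n,"ring",cv2.boundingRect(c),rect(ray(n,c,.034)))
    x-=15;y-=8;w+=28;h+=18
    m[:]=0; s=hsv[y:y+h,x:x+w]; m[y:y+h,x:x+w]=((s[...,1]>70)&(s[...,0]>10)&(s[...,0]<30)&(s[...,2]>90))*255
    c=max(cv2.findContours(m,0,1)[0],key=cv2.contourArea)
    print(n,"wood",cv2.boundingRect(c),rect(ray(n,c,.034)))
    x,y,w,h=(185,185,40,40) if n=="top" else (235,195,40,55)
    s=hsv[y:y+h,x:x+w]; m[:]=0; m[y:y+h,x:x+w]=((g[y:y+h,x:x+w]<92)&((s[...,0]>100)|(s[...,1]>150)))*255
    cv2.imwrite(f"pics/m_{n}.png",cv2.resize(np.hstack([im[y:y+h,x:x+w],cv2.merge([m[y:y+h,x:x+w]]*3)]),None,fx=8,fy=8,interpolation=0))
    cs=cv2.resize(im[y-5:y+h+5,x-5:x+w+5],None,fx=10,fy=10,interpolation=2);cv2.imwrite(f"pics/c_{n}.png",cs)
E
```

```text
top red bbox (191, 193, 22, 21)
0.094 462.10089111328125 85.70640563964844 28.85970115661621
0.108 460.9638977050781 83.2978744506836 28.42451286315918
top ring (265, 175, 31, 33) ((498.389892578125, -122.27762603759766), (82.44548034667969, 82.58246612548828), 7.747471332550049)
top wood (254, 166, 51, 51) ((497.6367492675781, -121.22666931152344), (125.34493255615234, 125.01007843017578), 7.940550804138184)
side red bbox (246, 208, 19, 20)
0.094 460.7740783691406 86.02214050292969 36.600006103515625
0.108 461.0374450683594 97.80108642578125 35.983028411865234
side ring (231, 173, 26, 18) ((497.420654296875, -119.3284912109375), (79.20654296875, 77.26875305175781), 7.625993251800537)
side wood (225, 168, 40, 35) ((495.9170837402344, -106.35467529296875), (123.51615142822266, 153.28369140625), 7.589476585388184)
```

View pics/c_top.png

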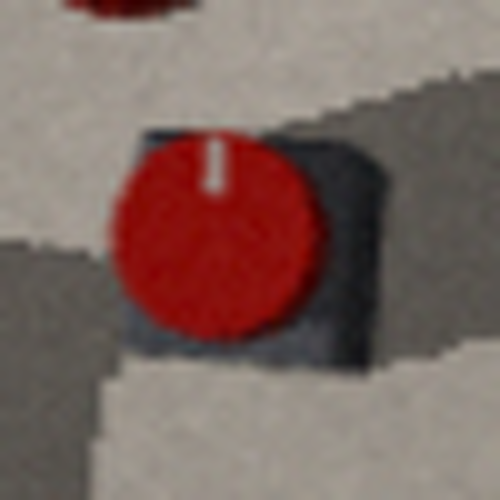

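View pics/c_side.png

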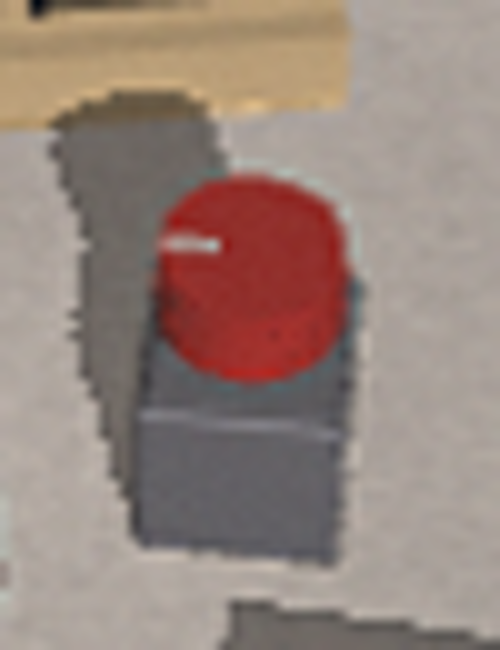

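```bash
python3 - <<'E'
from h import *
f=lambda o,U:[((a+.5)/10-.5+o[0],(b+.5)/10-.5+o[1]) for a,b in U]
def show(n,o,U,z):
    P=ray(n,f(o,U),z)*1000; d=P[1]-P[0]; print(n,z,P[:,:2].round(1).tolist(),"len",np.hypot(*d[:2]).round(1),"ang mod90",np.degrees(np.arctan2(d[1],d[0]))%90)
show("side",(230,190),[(145,415),(340,437)],.07)
show("side",(230,190),[(140,545),(333,563)],0)
show("top",(180,180),[(128,357),(370,370)],0.0)
show("top",(180,180),[(370,370),(385,175)],0.0)
show("top",(180,180),[(145,132),(128,350)],0.07)
print(ray("side",[(255,208)],.108))
# cap circle fit top view on top face
for z in (.108,):
  P=ray("top",f((180,180),[(112,235),(318,235),(215,131),(215,340)]),z);print(P*1000)
  P=ray("side",f((230,190),[(160,245),(347,245),(250,175)]),z);print(P*1000)
yaw=np.radians(7.7);
for n in("top","side"):
  im=cv2.imread(f"pics/{n}0.png"); S=4
  def box(c,yaw,h,z,col):
    q=[(c[0]+h*(a*np.cos(yaw)-b*np.sin(yaw)),c[1]+h*(a*np.sin(yaw)+b*np.cos(yaw)),z) for a,b in((1,1),(1,-1),(-1,-1),(-1,1))]
    return q
  x,y,w,h=(185,160,125,70) if n=="top" else (215,160,60,95)
  im=cv2.resize(im[y:y+h,x:x+w],None,fx=6,fy=6,interpolation=2)
  np.save
  jy=np.radians(-5)
  for q in(box((.498,-.1215),yaw,.062,.034,0),box((.498,-.1215),yaw,.042,.034,0),box((.461,.0835),jy,.031,.07,0),box((.461,.0835),jy,.031,0,0),[(.461+.027*np.cos(t),.0835+.027*np.sin(t),.108) for t in np.linspace(0,6.28,30)]):
    uv=((proj(n,q)-[x,y]+.5)*6).astype(int); cv2.polylines(im,[uv],True,(0,255,0),1)
  cv2.imwrite(f"pics/ov_{n}.png",im)
E
```

```text
side 0.07 [[489.5, 117.9], [433.9, 124.1]] len 55.9 ang mod90 83.59639829358113
side 0 [[490.7, 112.5], [432.9, 117.4]] len 58.0 ang mod90 85.1373511749108
top 0.0 [[434.8, 129.2], [430.0, 58.5]] len 70.9 ang mod90 86.07422099895348
top 0.0 [[430.0, 58.5], [486.7, 53.9]] len 56.9 ang mod90 85.29709044625427
top 0.07 [[492.8, 110.8], [433.4, 115.3]] len 59.5 ang mod90 85.63586469861991
[[0.4596518  0.06290946 0.108     ]]
[[461.63930971 112.04698576 108.        ]
 [460.72369611  57.95451722 108.        ]
 [488.45572874  84.96136542 108.        ]
 [433.81380539  84.96493704 108.        ]]
[[486.27286123  86.61204761 108.        ]
 [433.25535445  84.97495001 108.        ]
 [460.97439054  59.29825772 108.        ]]
```

View pics/ov_top.png

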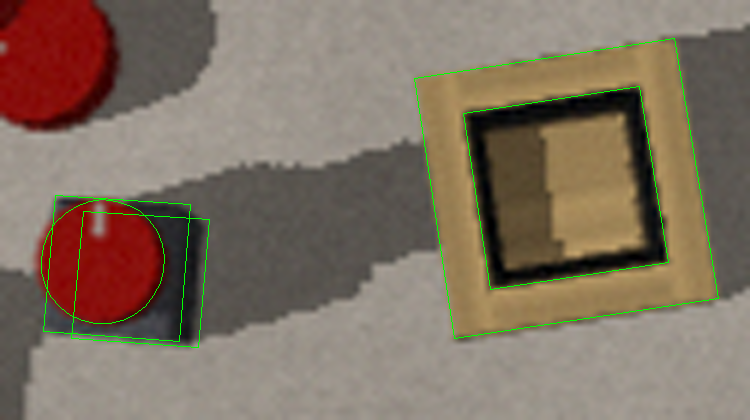

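View pics/ov_side.png

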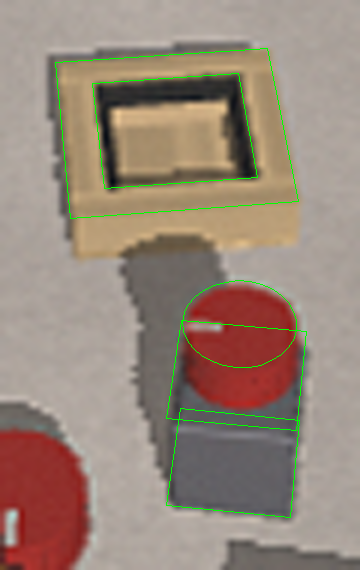

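Both views agree with the drawn sizes: jar at about (0.461, 0.085) with yaw -5°, and recess at about (0.4975, -0.1205) with yaw +7.7°. I'll carry the jar by its closed cap, which needs +12.7° of yaw on the way. First I move above it.

Emit:
{"op": "apply_moves", "data": {
  "deltas": [
    {"x": 4.2,"y": -3.6,"claw": 1},
    {"x": 4.2,"y": -3.6,"claw": 1},
    {"x": 4.2,"y": -3.6,"claw": 1},
    {"x": 4.2,"y": -3.6,"claw": 1},
    {"x": 4.2,"y": -3.6,"claw": 1}
  ]
}}

```text
invalid input
```

Emit:
{"op": "apply_moves", "data": {
  "deltas": [
    {"x": 3.8,"y": -4.4,"claw": 1},
    {"x": 3.8,"y": -4.4,"claw": 1},
    {"x": 3.8,"y": -4.4,"claw": 1},
    {"x": 3.8,"y": -4.4,"claw": 1},
    {"x": 3.8,"y": -4.4,"claw": 1}
  ]
}}

```text
invalid input
```

```bash
cat >>h.py <<'E'
def goto(t):
    s=bot.get_state();R=s["tcp_rot"];p=s["tool_pos"]
    print("t",round(s["time"],2),"p",p.round(4),"phi",np.degrees(np.arctan2(R[1,0],R[0,0])).round(2),"tilt z",R[:,2].round(4),"F",s["contact_force"].round(1),"T",s["ft_torque"].round(2),"w",round(s["grip_width"],4),"q6",s["qpos"][5].round(1))
    if t is not None: print("tool d cm",((np.array(t)-p)@R*100).round(2))
E
python3 -c "
from h import *
goto((.461,.085,.14))"
```

```text
t 0.1 p [ 0.2806 -0.5582  0.2141] phi 26.69 tilt z [-4.e-04  9.e-04 -1.e+00] F [0.1 0.5 0.3] T [-0.02  0.01  0.02] w 0.095 q6 -6.0
tool d cm [ 45.   -49.36   7.46]
```

Emit:
{"op": "apply_moves", "data": {
  "deltas": [
    {"x": 4.2,"y": -3.6,"z": 0,"roll": 0,"claw": 1},
    {"x": 4.2,"y": -3.6,"z": 0,"roll": 0,"claw": 1},
    {"x": 4.2,"y": -3.6,"z": 0,"roll": 0,"claw": 1},
    {"x": 4.2,"y": -3.6,"z": 0,"roll": 0,"claw": 1},
    {"x": 4.2,"y": -3.6,"z": 0,"roll": 0,"claw": 1}
  ]
}}

```text
time: 0.72
tool_pos: [0.3879, -0.3016, 0.2145]
tcp_rot: [[0.894, 0.449, -0.0], [0.449, -0.894, 0.0], [-0.0, -0.0, -1.0]]
contact_force: [1.3, -1.1, -0.1]
grip_width: 0.0952
```

Emit:
{"op": "apply_moves", "data": {
  "deltas": [
    {"x": 3.8,"y": -4.8,"z": 0,"roll": 0,"claw": 1},
    {"x": 3.8,"y": -4.8,"z": 0,"roll": 0,"claw": 1},
    {"x": 3.8,"y": -4.8,"z": 0,"roll": 0,"claw": 1},
    {"x": 3.8,"y": -4.8,"z": 0,"roll": 0,"claw": 1},
    {"x": 3.8,"y": -4.8,"z": 0,"roll": 0,"claw": 1}
  ]
}}

```text
time: 1.35
tool_pos: [0.4495, -0.0016, 0.2147]
tcp_rot: [[0.894, 0.449, 0.0], [0.449, -0.894, -0.0], [0.0, 0.0, -1.0]]
contact_force: [1.2, -1.3, 0.1]
grip_width: 0.0954
```

```bash
python3 -c "
from h import *
goto((.461,.085,.14))"
```

```text
t 1.35 p [ 0.4495 -0.0016  0.2147] phi 26.68 tilt z [ 2.e-04 -1.e-04 -1.e+00] F [ 1.2 -1.3  0.1] T [-0.05 -0.02 -0.04] w 0.0954 q6 54.7
tool d cm [ 4.91 -7.22  7.46]
```

Emit:
{"op": "apply_moves", "data": {
  "deltas": [
    {"x": 2.5,"y": -3.6,"z": 0,"roll": 0,"claw": 1},
    {"x": 2.4,"y": -3.6,"z": 0,"roll": 0,"claw": 1},
    {"x": 0,"y": 0,"z": 4,"roll": 0,"claw": 1},
    {"x": 0,"y": 0,"z": 3.5,"roll": 0,"claw": 1},
    {"x": 0,"y": 0,"z": 0,"roll": 0,"claw": 1}
  ]
}}

```text
time: 1.98
tool_pos: [0.4598, 0.0829, 0.138]
tcp_rot: [[0.893, 0.449, -0.005], [0.449, -0.893, -0.0], [-0.004, -0.002, -1.0]]
contact_force: [-0.1, -0.5, 0.9]
grip_width: 0.0952
```

```bash
python3 -c "
from h import *
goto((.461,.085,.079))
for n in('side','top'):
  im=bot.grab_frame(n); 
  x,y,w,h=(170,150,150,110) if n=='top' else (190,130,130,130)
  cv2.imwrite('pics/a_%s.png'%n,cv2.resize(im[y:y+h,x:x+w,::-1],None,fx=4,fy=4,interpolation=2))
"
```

```text
t 1.98 p [0.4598 0.0829 0.138 ] phi 26.7 tilt z [-4.7e-03 -3.0e-04 -1.0e+00] F [-0.1 -0.5  0.9] T [-0.04 -0.    0.03] w 0.0952 q6 65.4
tool d cm [ 0.23 -0.13  5.9 ]
```

View pics/a_side.png

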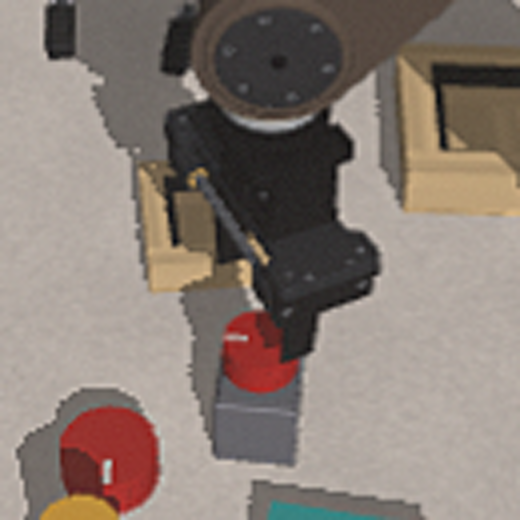

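View pics/a_top.png

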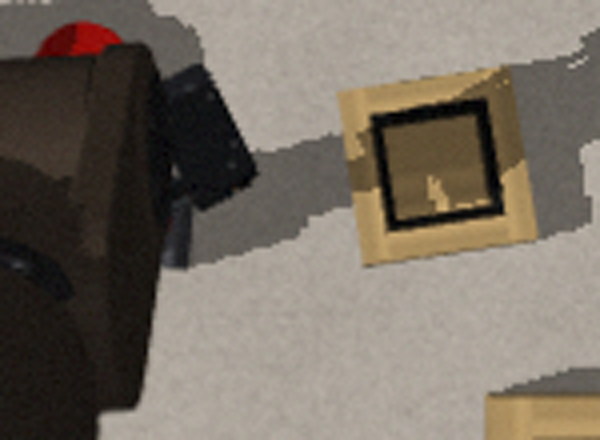

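The side view shows the open fingers above the red cap (cap at crop (262,350)), and nothing is touched. The top view is blocked by the arm. Descending.

Emit:
{"op": "apply_moves", "data": {
  "deltas": [
    {"x": 0.1,"y": 0,"z": 2.5,"roll": 0,"claw": 1},
    {"x": 0,"y": 0,"z": 2.4,"roll": 0,"claw": 1},
    {"x": 0,"y": 0,"z": 1,"roll": 0,"claw": 1},
    {"x": 0,"y": 0,"z": 0,"roll": 0,"claw": 1}
  ]
}}

```text
time: 2.58
tool_pos: [0.4622, 0.0832, 0.0812]
tcp_rot: [[0.894, 0.449, 0.0], [0.449, -0.894, -0.0], [0.0, 0.0, -1.0]]
contact_force: [0.2, 0.2, 0.6]
grip_width: 0.0951
```

```bash
python3 -c "
from h import *
goto((.461,.085,.079))"
```

```text
t 2.58 p [0.4622 0.0832 0.0812] phi 26.68 tilt z [ 4.e-04 -0.e+00 -1.e+00] F [0.2 0.2 0.6] T [-0.01  0.01  0.01] w 0.0951 q6 65.5
tool d cm [-0.02 -0.21  0.22]
```

Emit:
{"op": "apply_moves", "data": {
  "deltas": [
    {"x": 0,"y": -0.2,"z": 0.2,"roll": 0,"claw": 1},
    {"x": 0,"y": 0,"z": 0,"roll": 0,"claw": 0.7},
    {"x": 0,"y": 0,"z": 0,"roll": 0,"claw": 0.3},
    {"x": 0,"y": 0,"z": 0,"roll": 0,"claw": 0},
    {"x": 0,"y": 0,"z": 0,"roll": 0,"claw": 0}
  ]
}}

```text
time: 3.2
tool_pos: [0.4609, 0.0851, 0.0787]
tcp_rot: [[0.893, 0.449, 0.0], [0.449, -0.893, -0.0], [0.0, 0.0, -1.0]]
contact_force: [-0.0, -0.4, -0.0]
grip_width: 0.0609
```

Emit:
{"op": "apply_moves", "data": {
  "deltas": [
    {"x": 0,"y": 0,"z": 0,"roll": 0,"claw": 0},
    {"x": 0,"y": 0,"z": 0,"roll": 0,"claw": 0},
    {"x": 0,"y": 0,"z": 0,"roll": 0,"claw": 0},
    {"x": 0,"y": 0,"z": 0,"roll": 0,"claw": 0}
  ]
}}

```text
time: 3.7
tool_pos: [0.4608, 0.0851, 0.0786]
tcp_rot: [[0.893, 0.449, -0.0], [0.449, -0.893, -0.0], [-0.0, -0.0, -1.0]]
contact_force: [-0.6, 2.0, -0.2]
grip_width: 0.0539
```

```bash
python3 -c "
from h import *
goto((.461,.085,.079))"
```

```text
t 3.7 p [0.4608 0.0851 0.0786] phi 26.69 tilt z [-2.e-04 -1.e-04 -1.e+00] F [-0.6  2.  -0.2] T [0.3  0.22 0.03] w 0.0539 q6 65.7
tool d cm [ 0.01  0.01 -0.04]
```

Gripped at 53.9 mm, which matches the cap. Lifting.

Emit:
{"op": "apply_moves", "data": {
  "deltas": [
    {"x": 0,"y": 0,"z": -1,"roll": 0,"claw": 0},
    {"x": 0,"y": 0,"z": -2,"roll": 0,"claw": 0},
    {"x": 0,"y": 0,"z": -2,"roll": 0,"claw": 0},
    {"x": 0,"y": 0,"z": -1.5,"roll": 0,"claw": 0},
    {"x": 0,"y": 0,"z": 0,"roll": 0,"claw": 0}
  ]
}}

```text
time: 4.32
tool_pos: [0.4613, 0.085, 0.1447]
tcp_rot: [[0.893, 0.449, 0.002], [0.449, -0.893, -0.0], [0.002, 0.001, -1.0]]
contact_force: [-0.4, -0.1, -4.8]
grip_width: 0.0539
```

```bash
python3 -c "
from h import *
goto((.4975,-.1205,.14))
im=bot.grab_frame('side');x,y,w,h=(190,130,130,130)
cv2.imwrite('pics/b_side.png',cv2.resize(im[y:y+h,x:x+w,::-1],None,fx=4,fy=4,interpolation=2))
"
```

```text
t 4.33 p [0.4613 0.085  0.1447] phi 26.69 tilt z [ 2.3e-03 -1.0e-04 -1.0e+00] F [-0.4 -0.1 -4.8] T [ 0.01  0.   -0.02] w 0.0539 q6 65.7
tool d cm [-6.   19.98  0.48]
```

View pics/b_side.png

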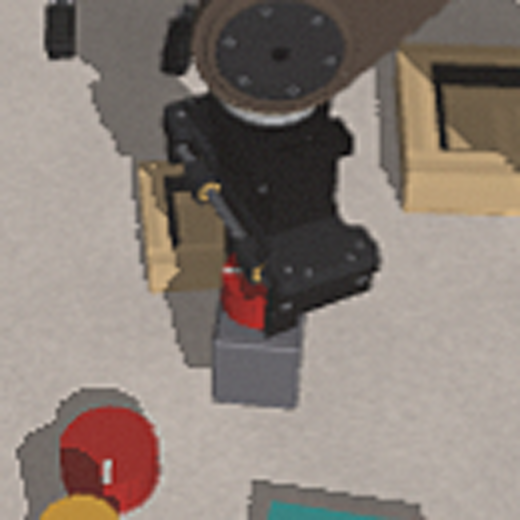

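The jar hangs level on the cap, with its front shoulder edge at crop (215,345)-(300,350), and the load reads about 4 N. Carrying it to the block.

Emit:
{"op": "apply_moves", "data": {
  "deltas": [
    {"x": -0.7,"y": 2.3,"z": 0,"roll": 0,"claw": 0},
    {"x": -1.2,"y": 4,"z": 0,"roll": 0,"claw": 0},
    {"x": -1.5,"y": 5,"z": 0,"roll": 0,"claw": 0},
    {"x": -1.5,"y": 5,"z": 0,"roll": 0,"claw": 0},
    {"x": -1.1,"y": 3.7,"z": 0,"roll": 0,"claw": 0}
  ]
}}

```text
time: 5.0
tool_pos: [0.497, -0.1226, 0.1428]
tcp_rot: [[0.894, 0.448, -0.001], [0.448, -0.894, 0.0], [-0.001, -0.001, -1.0]]
contact_force: [0.7, 0.6, -4.5]
grip_width: 0.0536
```

Emit:
{"op": "apply_moves", "data": {
  "deltas": [
    {"x": 0,"y": 0,"z": 0,"roll": -0.06,"claw": 0},
    {"x": 0,"y": 0,"z": 0,"roll": -0.1,"claw": 0},
    {"x": 0,"y": 0,"z": 0,"roll": -0.062,"claw": 0},
    {"x": 0,"y": 0,"z": 0,"roll": 0,"claw": 0},
    {"x": 0,"y": 0,"z": 0,"roll": 0,"claw": 0}
  ]
}}

```text
time: 5.62
tool_pos: [0.497, -0.1205, 0.1432]
tcp_rot: [[0.774, 0.634, -0.001], [0.634, -0.774, 0.0], [-0.0, -0.001, -1.0]]
contact_force: [0.9, -0.3, -5.8]
grip_width: 0.0539
```

```bash
python3 -c "
from h import *
goto((.4975,-.1205,.105))
for n in('side','top'):
  im=bot.grab_frame(n); cv2.imwrite('pics/c0_%s.png'%n,im[:,:,::-1])
  x,y,w,h=(235,130,100,100) if n=='top' else (210,120,80,110)
  cv2.imwrite('pics/c1_%s.png'%n,cv2.resize(im[y:y+h,x:x+w,::-1],None,fx=5,fy=5,interpolation=2))
"
```

```text
t 5.62 p [ 0.497  -0.1205  0.1432] phi 39.33 tilt z [-7.e-04  2.e-04 -1.e+00] F [ 0.9 -0.3 -5.8] T [-0.03 -0.01  0.03] w 0.0539 q6 29.6
tool d cm [0.05 0.03 3.82]
```

View pics/c1_side.png

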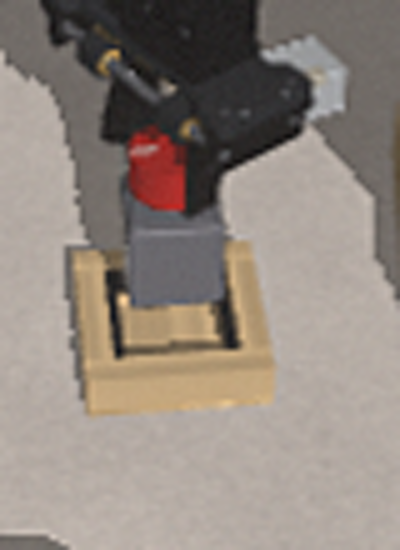

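View pics/c1_top.png

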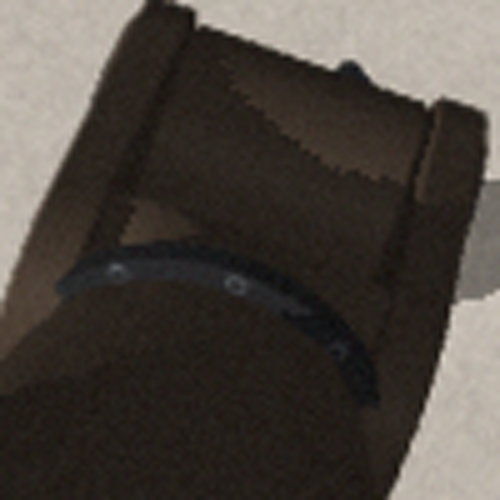

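The side view shows the jar hanging over the recess. Its bottom front edge is at crop (132,305)-(223,298), and the recess is centred below it. The arm blocks the top view. I check yaw and centring from these edges.

```bash
python3 -c "
from h import *
o=(210,120)
for U,z in (([(132,305),(223,298)],.0645),([(132,230),(222,225)],.1345),([(88,378),(273,369)],.034),([(88,415),(272,403)],0),([(118,354),(240,347)],.034)):
  P=ray('side',[((a+.5)/5-.5+o[0],(b+.5)/5-.5+o[1]) for a,b in U],z)*1000;d=P[0]-P[1]
  print(z,P[:,:2].round(1).tolist(),'mid',P.mean(0).round(1)[:2],np.hypot(*d[:2]).round(1),np.degrees(np.arctan2(d[1],d[0])).round(1))
"
```

```text
0.0645 [[521.3, -92.2], [462.2, -100.7]] mid [491.7 -96.4] 59.7 8.2
0.1345 [[520.4, -87.4], [464.5, -94.0]] mid [492.5 -90.7] 56.3 6.7
0.034 [[548.5, -54.9], [428.6, -66.8]] mid [488.5 -60.8] 120.5 5.7
0 [[549.3, -53.4], [427.8, -68.0]] mid [488.5 -60.7] 122.4 6.9
0.034 [[530.1, -77.1], [450.1, -86.1]] mid [490.1 -81.6] 80.5 6.4
```

Yaw agrees (jar about 7.5°, block about 7°) and the centring is within about 1-3 mm, so the flare will take it. Lowering with force checks.

Emit:
{"op": "apply_moves", "data": {
  "deltas": [
    {"x": 0,"y": 0,"z": 1.5,"roll": 0,"claw": 0},
    {"x": 0,"y": 0,"z": 1.5,"roll": 0,"claw": 0},
    {"x": 0,"y": 0,"z": 0.8,"roll": 0,"claw": 0},
    {"x": 0,"y": 0,"z": 0,"roll": 0,"claw": 0}
  ]
}}

```text
time: 6.22
tool_pos: [0.4968, -0.1205, 0.1047]
tcp_rot: [[0.773, 0.635, -0.002], [0.635, -0.773, 0.001], [-0.001, -0.001, -1.0]]
contact_force: [0.3, -0.0, -4.5]
grip_width: 0.0544
```

```bash
python3 -c "
from h import *
goto((.4975,-.1205,.0846))"
```

```text
t 6.22 p [ 0.4968 -0.1205  0.1047] phi 39.4 tilt z [-1.5e-03  5.0e-04 -1.0e+00] F [ 0.3 -0.  -4.5] T [ 0.03 -0.05  0.04] w 0.0544 q6 29.6
tool d cm [0.05 0.05 2.01]
```

Emit:
{"op": "apply_moves", "data": {
  "deltas": [
    {"x": 0,"y": 0,"z": 0.4,"roll": 0,"claw": 0},
    {"x": 0,"y": 0,"z": 0.4,"roll": 0,"claw": 0},
    {"x": 0,"y": 0,"z": 0,"roll": 0,"claw": 0}
  ]
}}

```text
time: 6.6
tool_pos: [0.4971, -0.1206, 0.0975]
tcp_rot: [[0.773, 0.635, -0.0], [0.635, -0.773, -0.0], [-0.0, -0.0, -1.0]]
contact_force: [-0.4, 0.2, -4.5]
grip_width: 0.0537
```

Emit:
{"op": "apply_moves", "data": {
  "deltas": [
    {"x": 0,"y": 0,"z": 0.4,"roll": 0,"claw": 0},
    {"x": 0,"y": 0,"z": 0.4,"roll": 0,"claw": 0},
    {"x": 0,"y": 0,"z": 0,"roll": 0,"claw": 0}
  ]
}}

```text
time: 6.98
tool_pos: [0.497, -0.1205, 0.0893]
tcp_rot: [[0.773, 0.635, -0.001], [0.635, -0.773, 0.0], [-0.0, -0.0, -1.0]]
contact_force: [1.2, 0.0, -4.4]
grip_width: 0.0541
```

Emit:
{"op": "apply_moves", "data": {
  "deltas": [
    {"x": 0,"y": 0,"z": 0.3,"roll": 0,"claw": 0},
    {"x": 0,"y": 0,"z": 0.15,"roll": 0,"claw": 0},
    {"x": 0,"y": 0,"z": 0,"roll": 0,"claw": 0}
  ]
}}

```text
time: 7.35
tool_pos: [0.4971, -0.1206, 0.085]
tcp_rot: [[0.773, 0.635, -0.0], [0.635, -0.773, 0.0], [-0.0, -0.0, -1.0]]
contact_force: [0.8, 1.5, -4.5]
grip_width: 0.0538
```

Emit:
{"op": "apply_moves", "data": {
  "deltas": [
    {"x": 0,"y": 0,"z": 0.1,"roll": 0,"claw": 0},
    {"x": 0,"y": 0,"z": 0,"roll": 0,"claw": 0}
  ]
}}

```text
time: 7.6
tool_pos: [0.4973, -0.1206, 0.0845]
tcp_rot: [[0.773, 0.635, 0.001], [0.635, -0.773, -0.0], [0.0, 0.001, -1.0]]
contact_force: [-1.7, 1.3, 1.1]
grip_width: 0.0538
```

Floor contact came at TCP z 0.0845 (expected 0.0846), and the weight is now carried by the block. I turn in steps and watch the torque to find where the jar's slack in the recess ends.

Emit:
{"op": "apply_moves", "data": {
  "deltas": [
    {"x": 0,"y": 0,"z": 0,"roll": -0.05,"claw": 0},
    {"x": 0,"y": 0,"z": 0,"roll": 0,"claw": 0}
  ]
}}

```text
time: 7.85
tool_pos: [0.4973, -0.1208, 0.0844]
tcp_rot: [[0.74, 0.673, 0.001], [0.673, -0.74, -0.001], [0.0, 0.001, -1.0]]
contact_force: [-1.7, -1.8, 1.4]
grip_width: 0.0539
```

```bash
python3 -c "
from h import *
goto(None)"
```

```text
t 7.85 p [ 0.4973 -0.1208  0.0844] phi 42.26 tilt z [ 6.e-04 -6.e-04 -1.e+00] F [-1.7 -1.8  1.4] T [-0.5   0.23 -0.1 ] w 0.0539 q6 26.7
```

Emit:
{"op": "apply_moves", "data": {
  "deltas": [
    {"x": 0,"y": 0,"z": 0,"roll": -0.05,"claw": 0},
    {"x": 0,"y": 0,"z": 0,"roll": 0,"claw": 0}
  ]
}}

```text
time: 8.1
tool_pos: [0.4974, -0.1208, 0.0843]
tcp_rot: [[0.706, 0.708, 0.001], [0.708, -0.706, -0.0], [0.0, 0.001, -1.0]]
contact_force: [-0.4, -0.6, 1.9]
grip_width: 0.0536
```

```bash
python3 -c "
from h import *
goto(None)"
```

```text
t 8.1 p [ 0.4974 -0.1208  0.0843] phi 45.06 tilt z [ 9.e-04 -4.e-04 -1.e+00] F [-0.4 -0.6  1.9] T [-0.37 -0.06 -0.08] w 0.0536 q6 23.9
```

Emit:
{"op": "apply_moves", "data": {
  "deltas": [
    {"x": 0,"y": 0,"z": 0,"roll": -0.05,"claw": 0},
    {"x": 0,"y": 0,"z": 0,"roll": 0,"claw": 0}
  ]
}}

```text
time: 8.35
tool_pos: [0.4974, -0.1207, 0.0843]
tcp_rot: [[0.67, 0.742, 0.001], [0.742, -0.67, -0.0], [0.0, 0.001, -1.0]]
contact_force: [0.4, 0.0, 2.1]
grip_width: 0.0538
```

```bash
python3 -c "
from h import *
goto(None)"
```

```text
t 8.35 p [ 0.4974 -0.1207  0.0843] phi 47.91 tilt z [ 7.e-04 -4.e-04 -1.e+00] F [0.4 0.  2.1] T [-0.4  -0.09 -0.04] w 0.0538 q6 21.1
```

Emit:
{"op": "apply_moves", "data": {
  "deltas": [
    {"x": 0,"y": 0,"z": 0,"roll": -0.05,"claw": 0},
    {"x": 0,"y": 0,"z": 0,"roll": 0,"claw": 0}
  ]
}}

```text
time: 8.6
tool_pos: [0.4974, -0.1207, 0.0843]
tcp_rot: [[0.633, 0.774, 0.001], [0.774, -0.633, -0.0], [0.0, 0.001, -1.0]]
contact_force: [-0.4, -1.3, 1.6]
grip_width: 0.0534
```

```bash
python3 -c "
from h import *
goto(None)
im=bot.grab_frame('side');x,y,w,h=(210,120,80,110)
cv2.imwrite('pics/d_side.png',cv2.resize(im[y:y+h,x:x+w,::-1],None,fx=5,fy=5,interpolation=2))"
```

```text
t 8.6 p [ 0.4974 -0.1207  0.0843] phi 50.76 tilt z [ 6.e-04 -3.e-04 -1.e+00] F [-0.4 -1.3  1.6] T [-0.31 -0.2  -0.02] w 0.0534 q6 18.2
```

View pics/d_side.png

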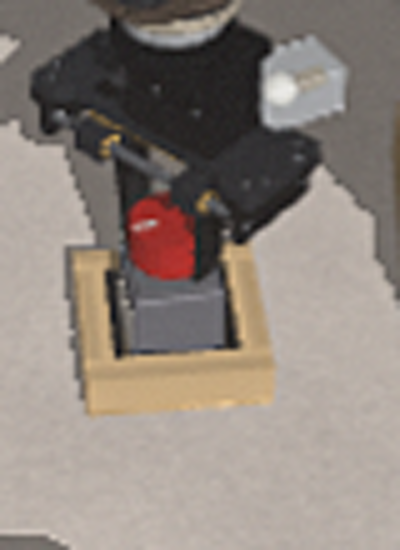

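```bash
python3 -c "
from h import *
o=(210,120)
def w(U,z):
  return ray('side',[((a+.5)/5-.5+o[0],(b+.5)/5-.5+o[1]) for a,b in U],z)*1000
P=w([(133,230),(157,222)],.114);print('dash now',P[:,:2].round(1).tolist(),np.degrees(np.arctan2(*(P[0]-P[1])[1::-1])))
P=w([(134,153),(158,147)],.1725);print('dash before',P[:,:2].round(1).tolist(),np.degrees(np.arctan2(*(P[0]-P[1])[1::-1])))
P=w([(137,297),(222,290)],.076);print('shoulder',P[:,:2].round(1).tolist(),np.degrees(np.arctan2(*(P[0]-P[1])[1::-1])))
a=cv2.imread('pics/c1_side.png')[110:320,90:260];b=cv2.imread('pics/d_side.png')[170:380,90:260]
cv2.imwrite('pics/cmp.png',cv2.resize(np.hstack([a,b]),None,fx=2.2,fy=2.2))
"
```

```text
dash now [[520.9, -110.1], [505.9, -118.2]] 28.431559933182875
dash before [[520.1, -116.5], [505.4, -122.8]] 23.312670274483114
shoulder [[517.8, -87.9], [463.1, -96.2]] 8.650360947629732
```

View pics/cmp.png

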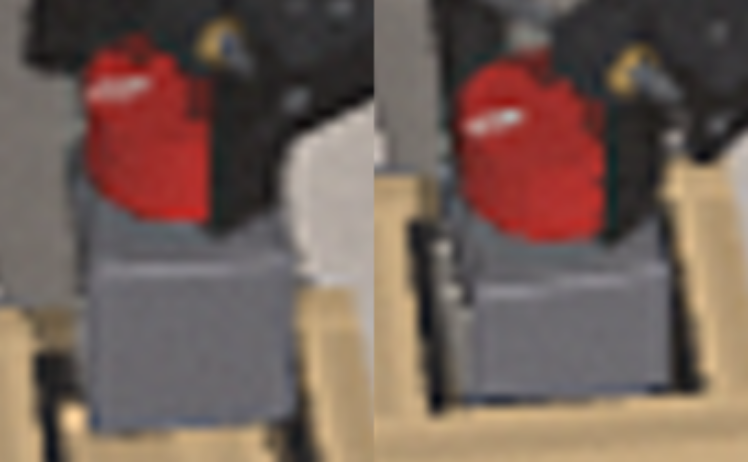

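Comparing the two frames, the dash outer end moved from y≈-116 to -110 mm, which is roughly the commanded turn. The jar's shoulder edge moved only about 2°, so the cap is turning relative to the jar or the slack is small. I carry on, also reading the joint-6 torque.

Emit:
{"op": "apply_moves", "data": {
  "deltas": [
    {"x": 0,"y": 0,"z": 0,"roll": -0.1,"claw": 0}
  ]
}}

```text
time: 8.78
tool_pos: [0.4974, -0.1206, 0.0842]
tcp_rot: [[0.551, 0.835, 0.001], [0.835, -0.551, -0.0], [0.0, 0.001, -1.0]]
contact_force: [0.6, -0.3, 2.1]
grip_width: 0.0539
```

```bash
python3 -c "
from h import *
goto(None);print(bot.get_state()['joint_torque'].round(2))"
```

```text
t 8.78 p [ 0.4974 -0.1206  0.0842] phi 56.57 tilt z [ 6.e-04 -2.e-04 -1.e+00] F [ 0.6 -0.3  2.1] T [-0.22 -0.35 -0.18] w 0.0539 q6 12.4
[ 3.200e-01 -5.213e+01 -1.543e+01  3.000e-02  3.700e-01  1.840e+00]
```

Emit:
{"op": "apply_moves", "data": {
  "deltas": [
    {"x": 0,"y": 0,"z": 0,"roll": -0.1,"claw": 0}
  ]
}}

```text
time: 8.9
tool_pos: [0.4974, -0.1206, 0.0842]
tcp_rot: [[0.464, 0.886, 0.001], [0.886, -0.464, -0.0], [0.0, 0.001, -1.0]]
contact_force: [-0.3, -0.4, 3.0]
grip_width: 0.0538
```

```bash
python3 -c "
from h import *
goto(None);print(bot.get_state()['joint_torque'].round(2))"
```

```text
t 8.9 p [ 0.4974 -0.1206  0.0842] phi 62.38 tilt z [ 7.e-04 -2.e-04 -1.e+00] F [-0.3 -0.4  3. ] T [-0.24 -0.37 -0.15] w 0.0538 q6 6.6
[ 2.500e-01 -5.213e+01 -1.538e+01 -1.000e-02  4.000e-01  1.200e+00]
```

Emit:
{"op": "apply_moves", "data": {
  "deltas": [
    {"x": 0,"y": 0,"z": 0,"roll": -0.1,"claw": 0}
  ]
}}

```text
time: 9.02
tool_pos: [0.4974, -0.1206, 0.0842]
tcp_rot: [[0.373, 0.928, 0.001], [0.928, -0.373, -0.0], [0.0, 0.001, -1.0]]
contact_force: [-0.5, -0.6, 1.4]
grip_width: 0.0538
```

```bash
python3 -c "
from h import *
goto(None);print(bot.get_state()['joint_torque'].round(2))
im=bot.grab_frame('side');x,y,w,h=(210,120,80,110)
cv2.imwrite('pics/e_side.png',cv2.resize(im[y:y+h,x:x+w,::-1],None,fx=5,fy=5,interpolation=2))"
```

```text
t 9.03 p [ 0.4974 -0.1206  0.0842] phi 68.11 tilt z [ 6.e-04 -2.e-04 -1.e+00] F [-0.5 -0.6  1.4] T [-0.21 -0.3  -0.17] w 0.0538 q6 0.9
[ 2.100e-01 -5.215e+01 -1.534e+01 -4.000e-02  4.200e-01  1.180e+00]
```

View pics/e_side.png

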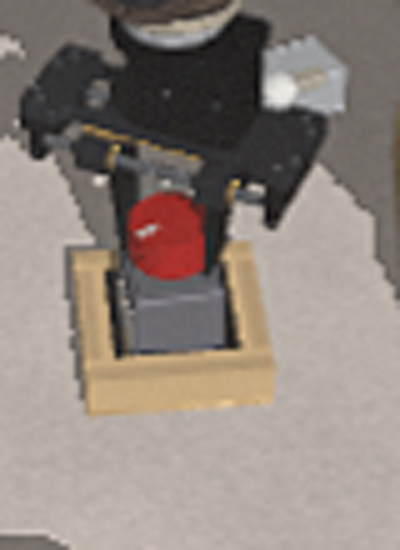

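Tool turned 28.7° so far, with Tz about -0.17. The dash at crop (147,231) has moved little, so I check precisely for slip.

```bash
cat >>h.py <<'E'
def dash(im,off,s,zt,n='side'):
    hsv=cv2.cvtColor(im,cv2.COLOR_BGR2HSV)
    red=((hsv[...,1]>130)&((hsv[...,0]<10)|(hsv[...,0]>170))).astype(np.uint8)
    k,l,st,ce=cv2.connectedComponentsWithStats(red); 
    return red
E
python3 -c "
from h import *
L=[]
for f,y0 in(('c1',100),('d',170),('e',170)):
  L.append(cv2.resize(cv2.imread('pics/%s_side.png'%f)[y0:y0+130,100:260],None,fx=2.5,fy=2.5,interpolation=2)[:,:265])
cv2.imwrite('pics/cmp2.png',np.hstack(L))
o=(210,120)
for yw in range(0,100,10):
  q=np.radians(yw); p=[(.4974+r*np.cos(q),-.1206+r*np.sin(q),.114) for r in(.0,.014,.026)]
  print(yw,((proj('side',p)-o+.5)*5).round(0).tolist())
"
```

```text
0 [[171.0, 220.0], [149.0, 220.0], [130.0, 219.0]]
10 [[171.0, 220.0], [149.0, 222.0], [131.0, 224.0]]
20 [[171.0, 220.0], [150.0, 225.0], [132.0, 229.0]]
30 [[171.0, 220.0], [152.0, 227.0], [135.0, 233.0]]
40 [[171.0, 220.0], [154.0, 229.0], [139.0, 237.0]]
50 [[171.0, 220.0], [156.0, 231.0], [144.0, 241.0]]
60 [[171.0, 220.0], [159.0, 233.0], [149.0, 244.0]]
70 [[171.0, 220.0], [163.0, 234.0], [156.0, 246.0]]
80 [[171.0, 220.0], [166.0, 235.0], [163.0, 247.0]]
90 [[171.0, 220.0], [170.0, 235.0], [170.0, 248.0]]
```

View pics/cmp2.png

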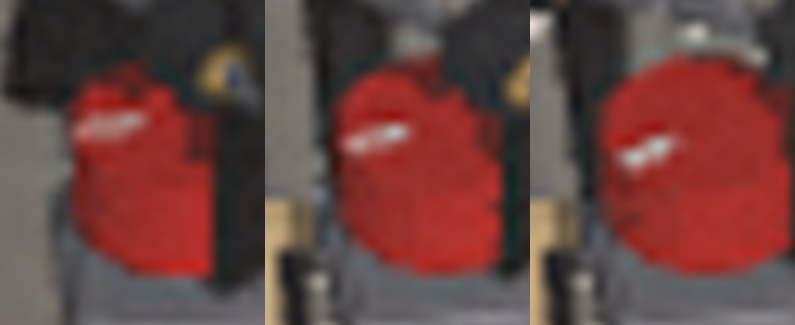

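Dash outer end reads about 35-40°, and no slip would give about 42°, so any slip is small. Continuing in small steps, watching for the release.

Emit:
{"op": "apply_moves", "data": {
  "deltas": [
    {"x": 0,"y": 0,"z": 0,"roll": -0.1,"claw": 0}
  ]
}}

```text
time: 9.2
tool_pos: [0.4974, -0.1206, 0.0843]
tcp_rot: [[0.281, 0.96, 0.001], [0.96, -0.281, -0.0], [0.0, 0.001, -1.0]]
contact_force: [0.6, -0.3, 2.3]
grip_width: 0.054
```

Emit:
{"op": "apply_moves", "data": {
  "deltas": [
    {"x": 0,"y": 0,"z": 0,"roll": -0.1,"claw": 0}
  ]
}}

```text
time: 9.32
tool_pos: [0.4974, -0.1206, 0.0843]
tcp_rot: [[0.182, 0.983, 0.001], [0.983, -0.182, -0.0], [-0.0, 0.001, -1.0]]
contact_force: [0.0, -0.3, 3.3]
grip_width: 0.0536
```

```bash
python3 -c "
from h import *
goto(None);print(bot.get_state()['joint_torque'].round(2))"
```

```text
t 9.32 p [ 0.4974 -0.1206  0.0843] phi 79.5 tilt z [ 7.e-04 -2.e-04 -1.e+00] F [ 0.  -0.3  3.3] T [-0.1  -0.39 -0.08] w 0.0536 q6 -10.5
[  0.19 -51.65 -15.13  -0.07   0.42   1.2 ]
```

Emit:
{"op": "apply_moves", "data": {
  "deltas": [
    {"x": 0,"y": 0,"z": 0,"roll": -0.08,"claw": 0}
  ]
}}

```text
time: 9.45
tool_pos: [0.4974, -0.1206, 0.0843]
tcp_rot: [[0.103, 0.995, 0.001], [0.995, -0.103, -0.0], [-0.0, 0.001, -1.0]]
contact_force: [0.6, -0.6, 4.2]
grip_width: 0.0535
```

```bash
python3 -c "
from h import *
goto(None);print(bot.get_state()['joint_torque'].round(2))"
```

```text
t 9.45 p [ 0.4974 -0.1206  0.0843] phi 84.06 tilt z [ 6.e-04 -2.e-04 -1.e+00] F [ 0.6 -0.6  4.2] T [-0.16 -0.28 -0.17] w 0.0535 q6 -15.1
[ 3.400e-01 -5.139e+01 -1.517e+01 -1.000e-02  3.200e-01  7.900e-01]
```

Emit:
{"op": "apply_moves", "data": {
  "deltas": [
    {"x": 0,"y": 0,"z": 0,"roll": -0.08,"claw": 0}
  ]
}}

```text
time: 9.57
tool_pos: [0.4973, -0.1206, 0.0843]
tcp_rot: [[0.024, 1.0, 0.001], [1.0, -0.024, -0.0], [-0.0, 0.001, -1.0]]
contact_force: [-0.5, -0.8, 5.2]
grip_width: 0.0541
```

```bash
python3 -c "
from h import *
goto(None);print(bot.get_state()['joint_torque'].round(2))
im=bot.grab_frame('side');x,y,w,h=(210,120,80,110)
cv2.imwrite('pics/f_side.png',cv2.resize(im[y:y+h,x:x+w,::-1],None,fx=5,fy=5,interpolation=2))"
```

```text
t 9.57 p [ 0.4973 -0.1206  0.0843] phi 88.63 tilt z [ 6.e-04 -2.e-04 -1.e+00] F [-0.5 -0.8  5.2] T [-0.23 -0.19 -0.1 ] w 0.0541 q6 -19.7
[  0.58 -50.88 -15.12   0.06   0.22   0.92]
```

View pics/f_side.png

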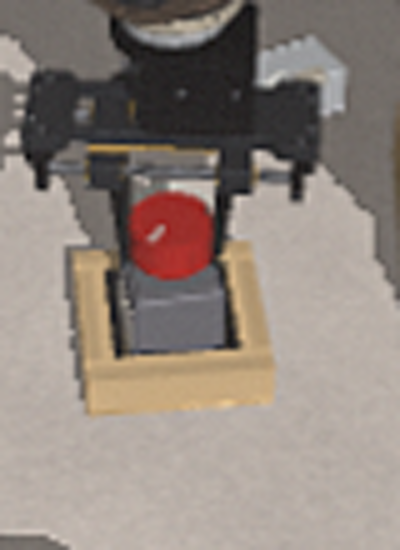

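The dash at crop (150,240)-(163,225) reads about 60°, and no slip would give 63°, so the cap is following. Fz is rising (1.4→5.2 N), which fits the seal starting to push. Continuing to about 65° of tool turn, which allows for 2-4° of jar slack.

Emit:
{"op": "apply_moves", "data": {
  "deltas": [
    {"x": 0,"y": 0,"z": 0,"roll": -0.09,"claw": 0}
  ]
}}

```text
time: 9.75
tool_pos: [0.4973, -0.1207, 0.0845]
tcp_rot: [[-0.065, 0.998, 0.001], [0.998, 0.065, -0.0], [-0.0, 0.001, -1.0]]
contact_force: [-1.4, -0.5, 8.2]
grip_width: 0.0539
```

```bash
python3 -c "
from h import *
goto(None)"
```

```text
t 9.75 p [ 0.4973 -0.1207  0.0845] phi 93.72 tilt z [ 5.e-04 -3.e-04 -1.e+00] F [-1.4 -0.5  8.2] T [-0.27  0.03 -0.03] w 0.0539 q6 -24.7
```

Emit:
{"op": "apply_moves", "data": {
  "deltas": [
    {"x": 0,"y": 0,"z": 0,"roll": -0.09,"claw": 0}
  ]
}}

```text
time: 9.88
tool_pos: [0.4974, -0.1208, 0.0847]
tcp_rot: [[-0.155, 0.988, 0.001], [0.988, 0.155, -0.001], [-0.001, 0.001, -1.0]]
contact_force: [-0.8, -1.3, 10.4]
grip_width: 0.0539
```

```bash
python3 -c "
from h import *
goto(None)"
```

```text
t 9.88 p [ 0.4974 -0.1208  0.0847] phi 98.93 tilt z [ 1.e-03 -5.e-04 -1.e+00] F [-0.8 -1.3 10.4] T [-0.19 -0.07 -0.05] w 0.0539 q6 -30.0
```

Emit:
{"op": "apply_moves", "data": {
  "deltas": [
    {"x": 0,"y": 0,"z": 0,"roll": -0.09,"claw": 0},
    {"x": 0,"y": 0,"z": 0,"roll": 0,"claw": 0}
  ]
}}

```text
time: 10.12
tool_pos: [0.4976, -0.1208, 0.0848]
tcp_rot: [[-0.242, 0.97, 0.001], [0.97, 0.242, -0.001], [-0.001, 0.001, -1.0]]
contact_force: [-0.7, 0.3, 9.5]
grip_width: 0.0543
```

```bash
python3 -c "
from h import *
goto(None)
im=bot.grab_frame('side');x,y,w,h=(210,120,80,110)
cv2.imwrite('pics/g_side.png',cv2.resize(im[y:y+h,x:x+w,::-1],None,fx=5,fy=5,interpolation=2))"
```

```text
t 10.12 p [ 0.4976 -0.1208  0.0848] phi 104.0 tilt z [ 1.4e-03 -6.0e-04 -1.0e+00] F [-0.7  0.3  9.5] T [-0.04 -0.14  0.03] w 0.0543 q6 -35.0
```

View pics/g_side.png

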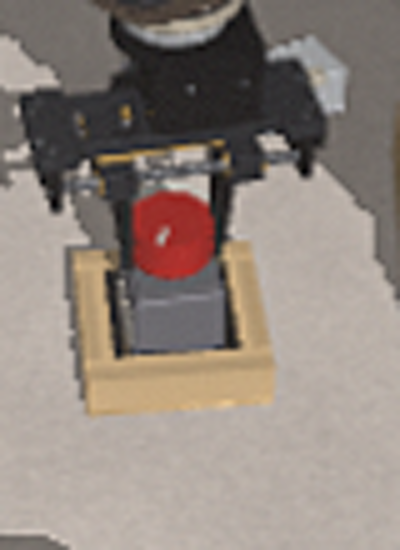

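Torque has dropped to about 0 and the seal pushes about 12 N upward, so the threads have let go at 64.6° of tool turn. I stop turning and raise slowly.

Emit:
{"op": "apply_moves", "data": {
  "deltas": [
    {"x": 0,"y": 0,"z": -0.3,"roll": 0,"claw": 0},
    {"x": 0,"y": 0,"z": -0.4,"roll": 0,"claw": 0},
    {"x": 0,"y": 0,"z": 0,"roll": 0,"claw": 0}
  ]
}}

```text
time: 10.55
tool_pos: [0.497, -0.1205, 0.0912]
tcp_rot: [[-0.243, 0.97, -0.0], [0.97, 0.243, 0.0], [0.0, -0.0, -1.0]]
contact_force: [0.0, 1.1, -1.2]
grip_width: 0.0539
```

```bash
python3 -c "
from h import *
goto(None)"
```

```text
t 10.55 p [ 0.497  -0.1205  0.0912] phi 104.07 tilt z [-2.e-04  0.e+00 -1.e+00] F [ 0.   1.1 -1.2] T [-0.07 -0.12  0.02] w 0.0539 q6 -35.1
```

The load is only about 1 N (the cap), so the jar stayed down. Raising until the skirt is about 27 mm above the mouth.

Emit:
{"op": "apply_moves", "data": {
  "deltas": [
    {"x": 0,"y": 0,"z": -0.6,"roll": 0,"claw": 0},
    {"x": 0,"y": 0,"z": -1.2,"roll": 0,"claw": 0},
    {"x": 0,"y": 0,"z": -1.2,"roll": 0,"claw": 0},
    {"x": 0,"y": 0,"z": -0.8,"roll": 0,"claw": 0},
    {"x": 0,"y": 0,"z": 0,"roll": 0,"claw": 0}
  ]
}}

```text
time: 11.18
tool_pos: [0.4974, -0.1207, 0.1299]
tcp_rot: [[-0.244, 0.97, 0.001], [0.97, 0.244, -0.001], [-0.001, 0.001, -1.0]]
contact_force: [0.3, 0.8, -1.1]
grip_width: 0.054
```

Emit:
{"op": "apply_moves", "data": {
  "deltas": [
    {"x": 0,"y": 0,"z": 0,"roll": 0,"claw": 0},
    {"x": 0,"y": 0,"z": 0,"roll": 0,"claw": 0}
  ]
}}

```text
time: 11.42
tool_pos: [0.497, -0.1205, 0.1288]
tcp_rot: [[-0.244, 0.97, -0.001], [0.97, 0.244, 0.0], [0.0, -0.001, -1.0]]
contact_force: [0.5, 1.0, -0.8]
grip_width: 0.0536
```

```bash
python3 -c "
from h import *
goto(None)
im=bot.grab_frame('side');cv2.imwrite('pics/h_full.png',im[:,:,::-1]);x,y,w,h=(210,110,80,110)
cv2.imwrite('pics/h_side.png',cv2.resize(im[y:y+h,x:x+w,::-1],None,fx=5,fy=5,interpolation=2))"
```

```text
t 11.43 p [ 0.497  -0.1205  0.1288] phi 104.15 tilt z [-6.e-04  1.e-04 -1.e+00] F [ 0.5  1.  -0.8] T [-0.05 -0.07  0.04] w 0.0536 q6 -35.2
```

View pics/h_side.png

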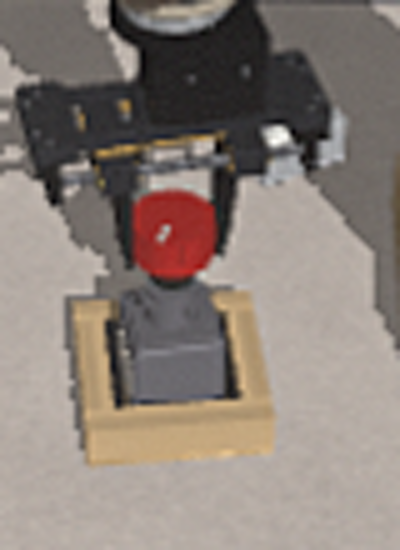

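View pics/h_full.png

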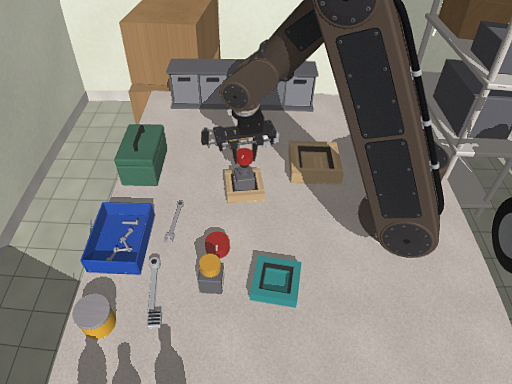

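The crop shows the cap level in the fingers at (175,235), clear of the neck at (178,282). The jar's shoulder edge at (135,347)-(223,340) is where it was when seated. In the full view the yellow-capped jar, the loose cap and the other things are unmoved. Handing in.

```bash
python3 -c "
from plant import bot
print(bot.sign_off())"
```

```text
the job is handed in; nothing more can be done
None
```

The red-capped jar is standing fully down in the small plywood block. Its cap is unscrewed and held level in the gripper, with its lower edge about 26 mm above the jar's mouth. I handed the job in at about 11.4 s of robot time.

- **Seating:** I carried the jar by its closed cap. It touched the recess floor at TCP height 84.5 mm, against 84.6 mm expected.
- **Unscrewing:** I turned the tool 64.6° anticlockwise, and the dash on the cap followed it closely. The upward push rose to about 12 N and the torque fell to about zero, so the threads had let go.
- **Last checks:** The load on the gripper was about 1 N, so only the cap was lifted. The grip opening was 53.6 mm and the tilt under 0.1°. In the side camera the jar was still at its seated height, and nothing else appeared to have moved.
- **Less certain:** The torque readings were noisy, mostly 0.02–0.18 N m and below the stated 0.2–0.6. I therefore judged the turn mainly by the dash and the seal push. The jar shifted about 2° in its recess slack as I turned. I did not look with the top camera at the end, because the arm had blocked its view of the block earlier.

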